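# Switch on the starch cooker over its splash guard

### The arm

A 6-joint arm with a two-finger parallel gripper is mounted at the origin on the work surface. World frame = base frame: x ahead of the robot, y to its left, z up, the work surface at z = 0. Lengths are in m, angles in rad, forces in N, time in s.
With the tool pointing down it reaches from about 0.275 to 0.75 m from the base axis. Payload 10.2 kg.
Tool frame: the origin (TCP) lies midway between the tips of the shut fingers; the grasp point (between the pads) lies 19 mm behind it (arm.grasp_offset is the distance from the TCP to the grasp point, in m); z points along the fingers, y is the line along which they close (so a half turn about z gives the same grasp; the last joint's range is limited). The gripper opens to 88 mm and grips with 3 to 60 N. Pads are 18 mm wide; open, the fingers measure 123 mm over their backs; the gripper's body (75 mm by 187 mm) begins 45 mm behind the grasp point.
Start: joints at [0.912, 0.313, 1.498, -0, 1.331, -0.223], TCP at [0.222, 0.476, 0.239] pointing down, gripper open.
Joint ranges: [-2.94, 2.94], [-0.97, 2.17], [0.19, 2.56], [-1.23, 4.37], [0.02, 3.11], [-2.88, 2.88]. Speed limits (rad/s): [2.39, 2.39, 3.01, 3.14, 3.14, 3.14].

### API

Orientations are given as a unit quaternion [x, y, z, w].
In Python, from bench import arm, optics gives the robot as it stands.
- The arm moves only by the tool carry_out, never from a script. Its argument "deltas" is a list of rows, each an object of numbers: "tx", "ty", "tz": the shift along the tool's x, y, z in m; "twist": the turn about the tool's z in degrees. In form: [{"tx": .., "ty": .., "tz": .., "twist": ..}, ...]. A call has 1 to 8 rows; each row shifts and turns the commanded pose from where the row before left it, along the tool's axes as they then stand; what a row does not reach is not made up. A row lasts 1/8 s, in which the tool goes at most 62.5 mm and 10.7 degrees, less where a joint would pass 70% of its speed; a pose out of reach is approached as far as the arm can. A call with a gripper value outside its range is refused whole. "grip" is the finger opening in m, from 0 to 0.0881, set as the call begins (left out, the last holds). The fingers move at their own pace and stop on an object; the grip force is fixed at half the most. Time passes only in rows, so rows that do not move let the fingers close. It gives the time, the measured TCP pose, the force, the opening and the grip force at its end, in the units of the state.
- arm.state(): the state, without advancing time (a new reading comes with each control period).
- optics.get_image(name): name is "side" or "top" or "wrist"; returns a dict with "pixels" (400x640x3 uint8, red, green, blue), "fx", "fy", "cx", "cy" (pixels), "rvec" (rotation vector, rad) and "tvec" (3), from world to camera coordinates, as OpenCV has them; the wrist camera has in their place "mount" (4x4, takes a point from camera to tool coordinates, whose origin is the TCP and whose axes are the flange's). Camera axes: x right, y down, z forward; pixel columns grow to the right and rows downward; lengths in m; the calibration is good to about 2 mm. A picture is of the moment at which its call begins: read the wrist's pose just before it. There is no depth.
- arm.close_job(): hands the job in; it is judged then, once.
The state is a dict: "time": time; "q": joint angles; "joint_velocities": joint speeds; "joint_torque": joint torques, N m; "position": TCP position; "tool_rot": TCP orientation; "ft_force": force on the tool from outside, world axes, zero at the start; "torque": the same for the moment, N m; "finger_gap": opening from 0.0 (shut) to 1.0 (fully open); "grip_force": force on a finger pad.
Only numpy, scipy, OpenCV 4.12 (cv2) and the standard library are available. Lean on these libraries where they do the work, as an engineer would, in place of code of your own. Each camera call takes 0.05 s, during which the arm holds its last target. There are 200 camera calls.

### The job

Lift the bent rod off its rest, reach over the cooker's splash guard with it and slide the black lever behind the guard all the way to its left-hand stop (as seen from the robot), wherever that is clamped today. Keep the rod pressing it against the stop with about 8 N for a good second so that it catches, never pushing on the cooker harder than 16 N, then lay the rod back in its rest as it was and let go. Touch the cooker only with the rod and leave everything else where it is.

Things in the scene. Friction and masses are not known exactly. Their poses are not given: they have to be found in the camera images.
- rod: Bent rod, 0.12 to 0.24 kg. Flat-sided dark wooden handle 100 (x) x 18 (y) x 24 (z) mm; from its front end a steel bar, 8 mm thick, runs on along +x at z = 0 and bends square down. Origin: handle centre, z up. Down leg at x = 115 mm, its end at z = -124 mm. Centre of mass near x = 25 mm. Starts level in the rest; nothing stands beside it from x = -30 to +60 mm: grip the handle there from above.
- rod_tip (a point): The lowest point of the rod's down leg (rod frame 115, 0, -124 mm).
- rest: Fixed wooden rest, to the robot's left or right: base plate 150 x 100 x 12 mm, two forked posts 12 mm thick (x), slots open at the top. Origin on the table under the lying handle's middle, x towards the bend. Rear post x = -38 mm: carries the handle at height 138, slot 26 wide, cheeks to 150. Front post x = 72 mm: carries the bar at 146, slot 18 wide, cheeks to 160 mm.
- seat (a point): Where the rod's origin is when it lies in the rest: 150 mm above the table over the rest's origin; axes as the rest's.
- cooker: Fixed white starch cooker 260 (x) x 320 (y) mm, deck 30 mm high. Origin: centre of underside; x away from the robot, y left. On its near edge an upright aluminium splash guard (x = -125 to -119 mm), full width, top 130 mm above the table. Behind it, at x = -85 mm, the lever's track along y, between steel stop blocks 10 mm high. Hotplate at x = 40 mm, 34 mm above the table.
- lever: Upright black paddle 28 (x) x 10 (y) mm, top 44 mm above the deck, on a foot 18 mm (y) wide, 9 high. Origin: deck level under its middle, axes as the cooker's. Slides along the cooker's y with 2 N friction, stays where left; starts at y = -25 to -10 mm. The hard left stop, clamped at will, halts it between y = 8 and 30 mm: feel for it, the force on the tool rises there.
- pan: Loose steel pan on the hotplate, 144 mm across, 45 mm high, with two small handles to its left and right; origin at the centre of its underside. Its near edge is about 50 mm beyond the lever's track. Bystander.
- bowl: Glass bowl, 130 mm across, 60 mm high, on the table on the side away from the rest; origin at the centre of its underside. Bystander.
- iron: Steam iron standing on its sole at the left, about 190 x 100 x 120 mm. Bystander.
- spoon: Wooden spoon lying at the right, 200 mm long. Bystander.
- spray: Upright clear bottle at the far right, 64 mm across, 170 mm high. Bystander.
- peg0: Blue clothes peg lying before the cooker, 75 mm long, 12 mm high. Bystander.
- peg1: Another such peg. Bystander.
- peg2: Another such peg. Bystander.
Not all that is in view belongs to the job. Of the things that look like the rod, the larger one is meant.

How it is judged:
By the outcome, as a careful person would: the job done as asked, in the order asked, and still so for the second after the job is handed in, with the robot touching nothing.
It also fails if it takes over 64 s, if anything falls off the work surface, if the arm or the gripper's body presses on something with over 40 N, if the wrist force passes 120 N, or if a joint passes its speed limit or range.

## Working session

There is one attempt and no reset: what is moved stays moved. The work goes in short steps, Python scripts to look and compute and a tool call to move; the robot and the scene stay as the last step left them, time stands still between calls to the robot, and variables do not carry over. Pictures are saved under pics/ and viewed, at most 10 in all, crops included, and the job is handed in when it is done.

Besides the shell and the picture viewer there is one more tool, called as name(argument=value, ...) on one line, values as JSON. carry_out: Moves the arm, as the interface text tells. Its arguments: {"type":"object","properties":{"deltas":{"type":"array","items":{"type":"object","properties":{"tx":{"type":"number"},"ty":{"type":"number"},"tz":{"type":"number"},"twist":{"type":"number"}}}},"grip":{"type":"number"}},"required":["deltas"]}

```bash
mkdir -p pics; cat > h.py <<'E'
import numpy as np, cv2, json
from bench import arm, optics
def snap(n,f):
    s=arm.state(); d=optics.get_image(n); cv2.imwrite('pics/'+f+'.png',d['pixels'][...,::-1])
    m={k:np.array(v).tolist() for k,v in d.items() if k!='pixels'}; m['pos']=list(s['position']); m['rot']=list(s['tool_rot'])
    json.dump(m,open('pics/'+f+'.json','w')); return d
def ray(f,u,v,z):
    m=json.load(open('pics/'+f+'.json')); r=np.array([(u-m['cx'])/m['fx'],(v-m['cy'])/m['fy'],1.])
    if 'rvec' in m:
        R=cv2.Rodrigues(np.array(m['rvec']))[0]; o=-R.T@np.array(m['tvec']).ravel(); d=R.T@r
    else:
        from scipy.spatial.transform import Rotation as Ro
        M=np.array(m['mount']);R=Ro.from_quat(m['rot']).as_matrix(); o=R@M[:3,3]+m['pos']; d=R@M[:3,:3]@r
    return o+d*(z-o[2])/d[2]
E
python3 - <<'E'
from h import *
for n in ('side','top'):
    d=snap(n,n+'0'); print(n,d['fx'],d['rvec'],d['tvec'])
s=arm.state(); print(s)
E
```

```text
side 373.160734280225 [ 2.3922116  -0.47464188  0.15272856] [-0.47857769  0.23067897  1.0285427 ]
top 385.62862212024106 [ 2.20205981 -2.14726781  0.15389694] [-0.03215698  0.52951149  0.9961842 ]
{'time': 0.1, 'q': array([ 9.11605866e-01,  3.13387075e-01,  1.49829979e+00, -1.38162141e-06,
        1.33101111e+00, -2.23384581e-01]), 'joint_velocities': array([-0.00068117, -0.00108707, -0.00220509,  0.00045   ,  0.00178119,
        0.00019978]), 'joint_torque': array([ 2.23756892e-03, -4.02805960e+01, -2.52644205e+01,  6.95116469e-02,
        3.42566532e-02, -7.44647923e-05]), 'position': array([0.22150141, 0.47576298, 0.23824495]), 'tool_rot': array([ 2.16182436e-01,  9.76352830e-01, -5.00005829e-04, -2.35437894e-04]), 'ft_force': array([ 0.87256593, -0.28187494,  0.09899232]), 'torque': array([ 0.04881805, -0.03836406, -0.03829195]), 'grip_force': 0.0, 'finger_gap': 1.000311013371456}
```

View pics/side0.png

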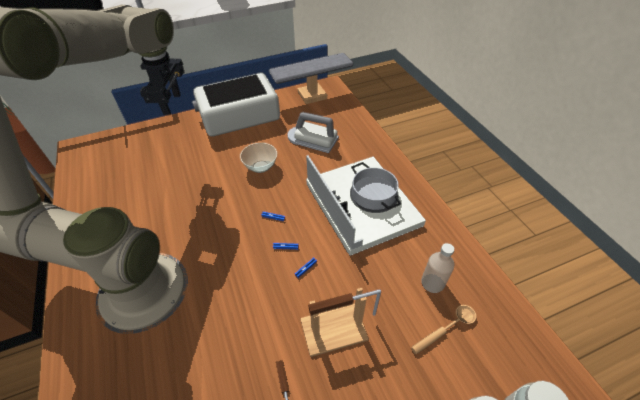

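View pics/top0.png

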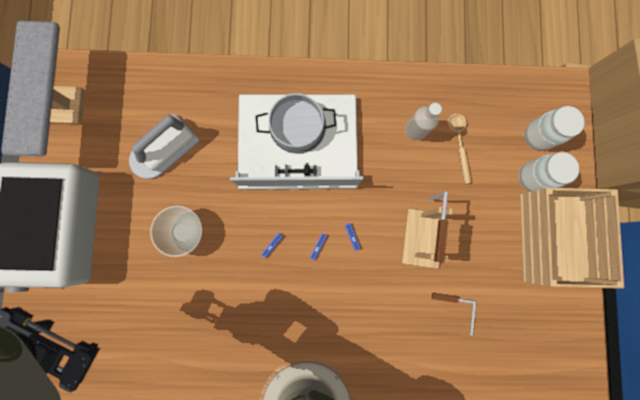

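The side view shows the rod lying in its rest at (345,302), with the bend at (375,300). The top view shows the rest at (424,237) and the bend at (441,200). There are two candidates for the rod: the one in the rest (top ~(440,215)) and a smaller one flat on the table (top (455,298)). The one in the rest fits, because it is the larger and sits in the forked posts. I'll confirm that in a crop.

```bash
python3 - <<'E'
import cv2,numpy as np
a=cv2.imread('pics/top0.png');b=cv2.imread('pics/side0.png')
r=lambda i,k,w,h:cv2.resize(i,(w,h),interpolation=cv2.INTER_CUBIC)
A=r(a[180:320,385:485],4,400,560); B=r(a[85:195,228:368],0,400,314); C=r(b[275:360,290:390],0,400,246*340//340)
cv2.imwrite('pics/crop1.png',np.hstack([A,np.vstack([B,C])]))
E
```

```text
(no output)
```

View pics/crop1.png

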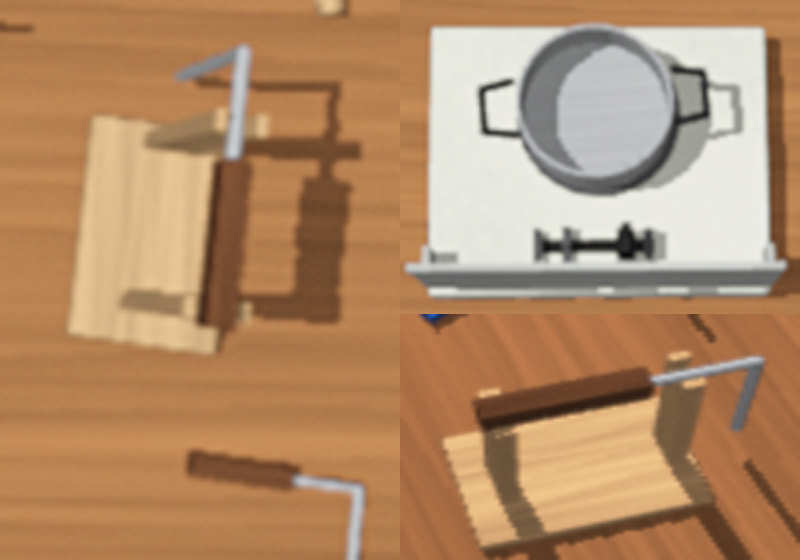

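The crop confirms the rod in the rest: handle from (212,325) to (234,158), bend at (245,47) and tip at (180,77) in crop pixels. The flat one is clearly smaller. On the cooker, the black lever's top is near crop (627,235), with blocks at 540, 570 and 655. Next I'll compute positions.

```bash
python3 - <<'E'
from h import *
np.set_printoptions(precision=4,suppress=True)
a=lambda u,v,z:ray('top0',385+u/4-.375,180+v/4-.375,z)
b=lambda u,v,z:ray('top0',228+(u-400)/2.857-.3,85+v/2.857-.3,z)
for k,p in dict(base_fl=(92,115,.012),base_rl=(70,335,.012),base_rr=(215,355,.012),h_rl=(202,320,.162),h_rr=(237,330,.162),h_fl=(218,158,.162),h_fr=(250,160,.162),bend=(245,47,.154),tip=(180,77,.026)).items(): print(k,a(*p))
for k,p in dict(c_fl=(431,27,.03),c_fr=(766,27,.03),g_l=(408,265,.13),g_r=(787,265,.13),gb_l=(430,296,0),gb_r=(768,296,0),lever=(627,228,.074),foot=(627,248,.035),s1=(540,245,.04),s2=(570,245,.04),s3=(655,245,.04)).items(): print(k,b(*p))
S=lambda u,v,z:ray('side0',290+(u-400)/4-.375,275+(v-314)/(246/85)-.3,z)
for k,p in dict(h_rear_top=(478,402,.162),h_front_top=(652,373,.162),bend=(762,360,.154),tip=(738,430,.026)).items(): print('side',k,S(*p))
for k,p in dict(gl=(307,156,.13),gr=(358,244,.13),c_fl=(376,159,.03),c_fr=(423,222,.03)).items(): print('side',k,ray('side0',*p))
E
```

```text
base_fl [ 0.5207 -0.2612  0.012 ]
base_rl [ 0.3722 -0.246   0.012 ]
base_rr [ 0.3611 -0.3438  0.012 ]
h_rl [ 0.3882 -0.2858  0.162 ]
h_rr [ 0.383 -0.306  0.162]
h_fl [ 0.4818 -0.2962  0.162 ]
h_fr [ 0.4811 -0.315   0.162 ]
bend [ 0.5488 -0.3159  0.154 ]
tip [ 0.5466 -0.3175  0.026 ]
c_fl [0.8206 0.2083 0.03  ]
c_fr [ 0.8319 -0.1134  0.03  ]
g_l [0.5718 0.198  0.13  ]
g_r [ 0.581  -0.1222  0.13  ]
gb_l [0.5648 0.2025 0.    ]
gb_r [ 0.5739 -0.1224  0.    ]
lever [0.6209 0.015  0.074 ]
foot [0.6102 0.0148 0.035 ]
s1 [0.6097 0.0957 0.04  ]
s2 [0.6105 0.0678 0.04  ]
s3 [ 0.6128 -0.0112  0.04  ]
side h_rear_top [ 0.385  -0.2952  0.162 ]
side h_front_top [ 0.483  -0.3101  0.162 ]
side bend [ 0.5475 -0.3205  0.154 ]
side tip [ 0.5471 -0.3203  0.026 ]
side gl [0.5682 0.1917 0.13  ]
side gr [ 0.567  -0.1724  0.13  ]
side c_fl [0.823 0.187 0.03 ]
side c_fr [ 0.8204 -0.1165  0.03  ]
```

carry_out(deltas=[{"tz": -0.03,"twist": -9.25},{"tz": -0.03,"twist": -9.25},{"tx": -0.0185,"ty": -0.0467},{"tx": -0.0185,"ty": -0.0467},{"tx": -0.0185,"ty": -0.0467},{"tx": -0.0185,"ty": -0.0467},{"tx": -0.0185,"ty": -0.0467},{"tx": -0.0185,"ty": -0.0467}])

```text
validation failed for argument at $.de...
```

carry_out(deltas=[{"tx": -0.0185,"ty": -0.0467},{"tx": -0.0185,"ty": -0.0467},{"tx": -0.0185,"ty": -0.0467},{"tx": -0.0185,"ty": -0.0467},{"tx": -0.0185,"ty": -0.0467},{"tx": -0.0185,"ty": -0.0467},{"tx": -0.0185,"ty": -0.0467},{"tx": -0.0185,"ty": -0.0467}])

```text
validation failed for argument at $.de...
```

carry_out(deltas=[{"tx": -0.0185,"ty": -0.0467},{"tx": -0.0185,"ty": -0.0467},{"tx": 0},{"tx": 0}])

```text
validation failed for argument at $.de...
```

```bash
python3 - <<'E'
from h import *
d=snap('wrist','w1'); print(d['mount'],d['fx'],arm.state()['tool_rot'],arm.state()['position'],arm.state()['q'])
E
```

```text
[[ 9.18605065e-04 -9.66056641e-01 -2.58328709e-01  6.65596971e-02]
 [ 9.99999540e-01  9.59178624e-04 -3.10311566e-05  7.98655998e-04]
 [ 2.77761231e-04 -2.58328562e-01  9.66057078e-01 -1.46386621e-01]
 [ 0.00000000e+00  0.00000000e+00  0.00000000e+00  1.00000000e+00]] 314.22888818171236 [ 2.16212128e-01  9.76346287e-01 -4.37950113e-04 -2.26973139e-04] [0.2215353  0.47577385 0.23830592] [ 9.11548270e-01  3.13325932e-01  1.49822098e+00  3.74018221e-05
  1.33103162e+00 -2.23390597e-01]
```

View pics/w1.png

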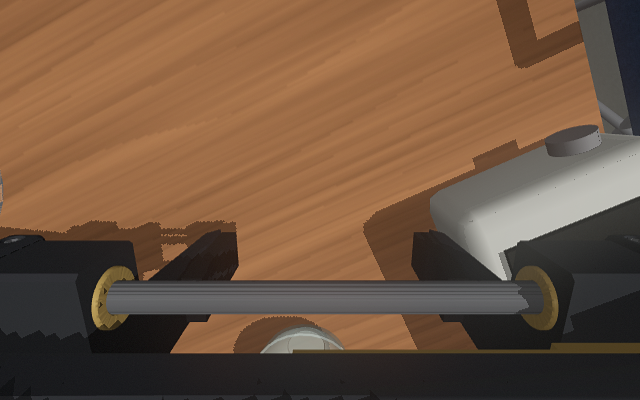

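The moves were refused (every key seems to be required) and the arm didn't move. The wrist picture shows the bare table and the toaster, with the fingers at (200,290) and (430,290). I'll retry with full rows.

carry_out(deltas=[{"tx": 0,"ty": 0,"tz": -0.03,"twist": -9.25},{"tx": 0,"ty": 0,"tz": -0.03,"twist": -9.25},{"tx": -0.0185,"ty": -0.0467,"tz": 0,"twist": 0},{"tx": -0.0185,"ty": -0.0467,"tz": 0,"twist": 0},{"tx": -0.0185,"ty": -0.0467,"tz": 0,"twist": 0},{"tx": -0.0185,"ty": -0.0467,"tz": 0,"twist": 0},{"tx": -0.0185,"ty": -0.0467,"tz": 0,"twist": 0},{"tx": -0.0185,"ty": -0.0467,"tz": 0,"twist": 0}])

```text
time: 1.15
position: [0.3003, 0.1835, 0.2987]
tool_rot: [0.056, 0.998, -0.0, 0.0]
ft_force: [0.2, -0.4, -0.8]
finger_gap: 1.0
grip_force: 0.0
```

carry_out(deltas=[{"tx": -0.0185,"ty": -0.0467,"tz": 0,"twist": 0},{"tx": -0.0185,"ty": -0.0467,"tz": 0,"twist": 0},{"tx": -0.0185,"ty": -0.0467,"tz": 0,"twist": 0},{"tx": -0.0185,"ty": -0.0467,"tz": 0,"twist": 0},{"tx": -0.0185,"ty": -0.0467,"tz": 0,"twist": 0},{"tx": -0.0185,"ty": -0.0467,"tz": 0,"twist": 0},{"tx": -0.0185,"ty": -0.0467,"tz": 0,"twist": 0},{"tx": -0.0185,"ty": -0.0467,"tz": 0,"twist": 0}])

```text
time: 2.15
position: [0.4054, -0.2046, 0.2986]
tool_rot: [0.057, 0.998, 0.0, -0.0]
ft_force: [1.1, 0.2, -0.2]
finger_gap: 0.998
grip_force: 0.0
```

carry_out(deltas=[{"tx": -0.0185,"ty": -0.0467,"tz": 0,"twist": 0},{"tx": -0.0185,"ty": -0.0467,"tz": 0,"twist": 0},{"tx": 0,"ty": 0,"tz": 0,"twist": 0},{"tx": 0,"ty": 0,"tz": 0,"twist": 0}])

```text
time: 2.65
position: [0.4314, -0.2993, 0.2985]
tool_rot: [0.056, 0.998, 0.0, -0.0]
ft_force: [0.9, 0.8, 0.7]
finger_gap: 1.0
grip_force: 0.0
```

```bash
python3 - <<'E'
from h import *
snap('wrist','w2'); print(arm.state()['q'],arm.state()['position'])
E
```

```text
[-8.29438862e-01  2.76815569e-01  1.38959227e+00  1.16632220e-04
  1.47536171e+00 -2.28798689e+00] [ 0.43145654 -0.29897255  0.29884777]
```

View pics/w2.png

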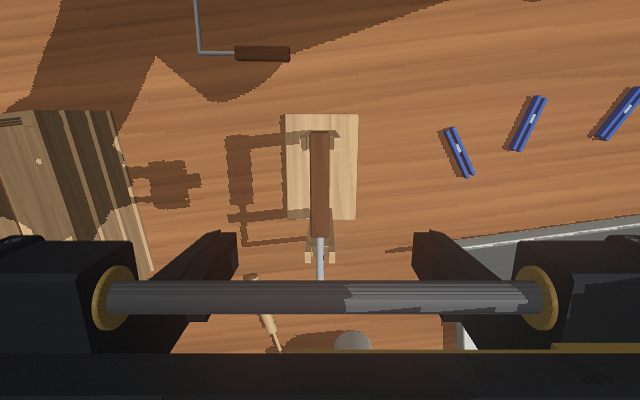

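The wrist view looks down on the rest. The handle's top runs from its rear end at (320,132), corners (311–329), to its front end at (320,237). The bar continues to (320,280), and the front cheeks are at (308,257) and (332,257).

```bash
python3 - <<'E'
from h import *
r=ray('w2',319.8,131.5,.162);f=ray('w2',319.8,237,.162);b=ray('w2',320,280,.154)
print(r,f,b,(r+f)/2,np.linalg.norm(f-r)); d=f-r;print(np.degrees(np.arctan2(d[1],d[0])));e=b-(r+f)/2;print(np.degrees(np.arctan2(e[1],e[0])))
p=ray('w2',307.5,258,.160),ray('w2',331.5,258,.160);print(p,(p[0]+p[1])/2)
q=[ray('w2',285,114,.012),ray('w2',358,115,.012),ray('w2',357,219,.012),ray('w2',287,218,.012)];print(q)
E
```

```text
[ 0.38112719 -0.29684084  0.162     ] [ 0.4803024 -0.3083692  0.162    ] [ 0.53077126 -0.31413916  0.154     ] [ 0.43071479 -0.30260502  0.162     ] 0.09984301012464011
-6.630438202442597
-6.575817295587258
(array([ 0.5018826 , -0.32316459,  0.16      ]), array([ 0.50454272, -0.29955297,  0.16      ])) [ 0.50321266 -0.31135878  0.16      ]
[array([ 0.36141162, -0.34330694,  0.012     ]), array([ 0.37355675, -0.24675571,  0.012     ]), array([ 0.51925544, -0.26053866,  0.012     ]), array([ 0.50635652, -0.36142981,  0.012     ])]
```

carry_out(deltas=[{"tx": -0.035,"ty": -0.0035,"tz": 0,"twist": 0},{"tx": 0,"ty": 0,"tz": 0.04,"twist": 0},{"tx": 0,"ty": 0,"tz": 0.04,"twist": 0},{"tx": 0,"ty": 0,"tz": 0.04,"twist": 0},{"tx": 0,"ty": 0,"tz": 0.03,"twist": 0},{"tx": 0,"ty": 0,"tz": 0.02,"twist": 0},{"tx": 0,"ty": 0,"tz": 0,"twist": 0},{"tx": 0,"ty": 0,"tz": 0,"twist": 0}], grip=0.06)

```text
time: 3.7
position: [0.4664, -0.3071, 0.1301]
tool_rot: [0.056, 0.998, -0.001, 0.001]
ft_force: [-0.5, -0.3, 0.3]
finger_gap: 0.684
grip_force: 0.0
```

carry_out(deltas=[{"tx": 0,"ty": 0,"tz": 0,"twist": 0},{"tx": 0,"ty": 0,"tz": 0,"twist": 0},{"tx": 0,"ty": 0,"tz": 0,"twist": 0},{"tx": 0,"ty": 0,"tz": 0,"twist": 0},{"tx": 0,"ty": 0,"tz": 0,"twist": 0},{"tx": 0,"ty": 0,"tz": 0,"twist": 0},{"tx": 0,"ty": 0,"tz": 0,"twist": 0},{"tx": 0,"ty": 0,"tz": 0,"twist": 0}], grip=0.0)

```text
time: 4.7
position: [0.4659, -0.3073, 0.1288]
tool_rot: [0.056, 0.998, -0.0, 0.0]
ft_force: [-0.7, -0.3, -0.3]
finger_gap: 0.199
grip_force: 30.0
```

carry_out(deltas=[{"tx": 0,"ty": 0,"tz": -0.004,"twist": 0},{"tx": 0,"ty": 0,"tz": -0.01,"twist": 0},{"tx": 0,"ty": 0,"tz": -0.02,"twist": 0},{"tx": 0,"ty": 0,"tz": -0.03,"twist": 0},{"tx": 0,"ty": 0,"tz": -0.03,"twist": 0},{"tx": 0,"ty": 0,"tz": -0.026,"twist": 0},{"tx": 0,"ty": 0,"tz": -0.01,"twist": -4.15},{"tx": 0,"ty": 0,"tz": 0,"twist": -4.15}])

```text
time: 5.7
position: [0.4661, -0.3074, 0.2603]
tool_rot: [-0.017, 1.0, -0.001, 0.001]
ft_force: [-0.0, -0.6, -0.9]
finger_gap: 0.198
grip_force: 30.0
```

carry_out(deltas=[{"tx": -0.005,"ty": 0.0186,"tz": 0,"twist": 0},{"tx": -0.0102,"ty": 0.0394,"tz": 0,"twist": 0},{"tx": -0.0102,"ty": 0.0394,"tz": 0,"twist": 0},{"tx": -0.0102,"ty": 0.0394,"tz": 0,"twist": 0},{"tx": -0.0102,"ty": 0.0394,"tz": 0,"twist": 0},{"tx": -0.0102,"ty": 0.0394,"tz": 0,"twist": 0},{"tx": -0.0102,"ty": 0.0394,"tz": 0,"twist": 0},{"tx": -0.0102,"ty": 0.0378,"tz": 0,"twist": 0}])

```text
time: 6.7
position: [0.5327, -0.0096, 0.259]
tool_rot: [-0.015, 1.0, 0.0, 0.0]
ft_force: [0.1, 0.3, -1.3]
finger_gap: 0.198
grip_force: 30.0
```

carry_out(deltas=[{"tx": 0,"ty": 0,"tz": 0,"twist": 0},{"tx": 0,"ty": 0,"tz": 0,"twist": 0}])

```text
time: 6.95
position: [0.5326, -0.012, 0.2588]
tool_rot: [-0.016, 1.0, -0.0, -0.0]
ft_force: [-0.1, 0.6, -1.6]
finger_gap: 0.197
grip_force: 30.0
```

```bash
python3 - <<'E'
from h import *
for n in('side','top'): snap(n,n+'1')
s=arm.state();print(s['position'],s['tool_rot'],s['ft_force'],s['torque'],s['grip_force'],s['finger_gap'])
a=cv2.imread('pics/top1.png')[85:195,228:368];b=cv2.imread('pics/side1.png')[130:260,280:440]
cv2.imwrite('pics/crop2.png',np.hstack([cv2.resize(a,(400,314),interpolation=2),cv2.resize(b,(386,314),interpolation=2)]))
E
```

```text
[ 0.5327118  -0.01278512  0.25879798] [-1.52542335e-02  9.99883645e-01 -6.01605874e-05 -4.39499936e-05] [ 0.23921789 -0.23517101 -1.5935912 ] [ 0.00204791 -0.06730896  0.04524347] 29.99734215438366 0.20048829260413284
```

View pics/crop2.png

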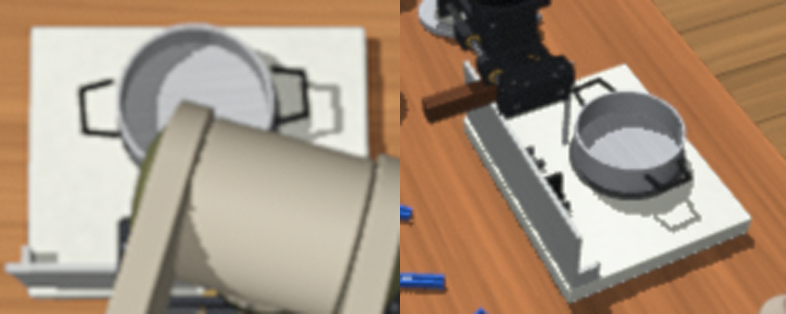

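The wrist force shows the rod is held (−1.6 N). In the side crop the leg's tip is at (565,145), the lever's top at (553,174) and the stop blocks at (530,152) and (538,166). The arm covers this area in the top view.

```bash
python3 - <<'E'
from h import *
S=lambda u,v,z:ray('side1',280+(u-400)/2.4125-.3,130+v/2.4125-.3,z)
for k,p in dict(tip=(565,145,.156),levtop=(553,172,.074),foot=(562,205,.032),blkL=(530,150,.04),blkL2=(539,163,.04)).items(): print(k,S(*p))
# expected pixel of tip
m=json.load(open('pics/side1.json'));K=np.array([[m['fx'],0,m['cx']],[0,m['fy'],m['cy']],[0,0,1]])
for P in [(.613,-.0095,.156),(.6125,.0165,.074),(.5327,-.012,.280),(.613,-.0095,.280)]:
    q=cv2.projectPoints(np.array([P]),np.array(m['rvec']),np.array(m['tvec']),K,None)[0].ravel();print(P,q,(q[0]-280.)*2.4125+400,(q[1]-130)*2.4125)
E
```

```text
tip [ 0.61343651 -0.01217491  0.156     ]
levtop [0.61632711 0.01942136 0.074     ]
foot [ 0.62038193 -0.00300789  0.032     ]
blkL [0.61833792 0.0932734  0.04      ]
blkL2 [0.61980824 0.067425   0.04      ]
(0.613, -0.0095, 0.156) [347.54358716 189.20546912] 562.9489040327044 142.83319425407163
(0.6125, 0.0165, 0.074) [342.37375516 202.03806308] 550.4766843350276 173.79182718741262
(0.5327, -0.012, 0.28) [321.27014457 165.1442047 ] 499.564223769083 84.78539384822447
(0.613, -0.0095, 0.28) [349.90896587 156.01626046] 568.6553801497214 62.76422836367209
```

carry_out(deltas=[{"tx": 0,"ty": 0,"tz": 0.02,"twist": 0},{"tx": 0,"ty": 0,"tz": 0.03,"twist": 0},{"tx": 0,"ty": 0,"tz": 0.025,"twist": 0},{"tx": 0,"ty": 0,"tz": 0.02,"twist": 0},{"tx": 0,"ty": 0,"tz": 0.01,"twist": 0},{"tx": 0,"ty": 0,"tz": 0.004,"twist": 0},{"tx": 0,"ty": 0,"tz": 0,"twist": 0},{"tx": 0,"ty": 0,"tz": 0,"twist": 0}])

```text
time: 8.05
position: [0.5332, -0.0123, 0.1504]
tool_rot: [-0.016, 1.0, -0.0, 0.001]
ft_force: [0.2, 0.6, -1.8]
finger_gap: 0.194
grip_force: 30.0
```

```bash
python3 - <<'E'
from h import *
s=arm.state();print(s['position'],s['ft_force'],s['torque'])
snap('side','side2'); b=cv2.imread('pics/side2.png')[150:230,300:400]
cv2.imwrite('pics/crop3.png',cv2.resize(b,(700,560),interpolation=2))
s=arm.state();print(s['position'],s['ft_force'],s['torque'])
E
```

```text
[ 0.53321727 -0.01231381  0.15037257] [ 0.20303841  0.6030901  -1.76526257] [ 0.04904393 -0.0151624   0.01171815]
[ 0.53318519 -0.01223964  0.15029256] [-0.57145586 -0.20099888 -0.91656627] [0.02243977 0.05207445 0.03793028]
```

View pics/crop3.png

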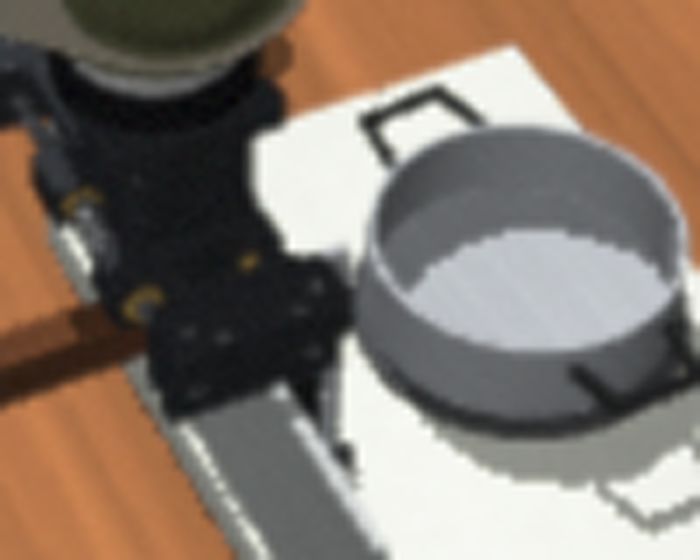

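The gripper now hides the tip in this view, so I go by feel. I push along +ty.

carry_out(deltas=[{"tx": 0,"ty": 0.004,"tz": 0,"twist": 0},{"tx": 0,"ty": 0.004,"tz": 0,"twist": 0},{"tx": 0,"ty": 0.004,"tz": 0,"twist": 0},{"tx": 0,"ty": 0.004,"tz": 0,"twist": 0},{"tx": 0,"ty": 0.004,"tz": 0,"twist": 0},{"tx": 0,"ty": 0.004,"tz": 0,"twist": 0},{"tx": 0,"ty": 0.003,"tz": 0,"twist": 0},{"tx": 0,"ty": 0.003,"tz": 0,"twist": 0}])

```text
time: 9.1
position: [0.532, 0.0179, 0.1498]
tool_rot: [-0.016, 1.0, -0.0, 0.0]
ft_force: [-0.9, -2.1, -0.8]
finger_gap: 0.201
grip_force: 30.1
```

carry_out(deltas=[{"tx": 0,"ty": 0.002,"tz": 0,"twist": 0},{"tx": 0,"ty": 0.002,"tz": 0,"twist": 0},{"tx": 0,"ty": 0.002,"tz": 0,"twist": 0},{"tx": 0,"ty": 0.002,"tz": 0,"twist": 0}])

```text
time: 9.6
position: [0.5317, 0.0259, 0.1497]
tool_rot: [-0.016, 1.0, -0.0, -0.0]
ft_force: [-0.3, -1.8, -0.4]
finger_gap: 0.206
grip_force: 30.1
```

carry_out(deltas=[{"tx": 0,"ty": 0.001,"tz": 0,"twist": 0},{"tx": 0,"ty": 0.001,"tz": 0,"twist": 0},{"tx": 0,"ty": 0.001,"tz": 0,"twist": 0},{"tx": 0,"ty": 0.001,"tz": 0,"twist": 0}])

```text
time: 10.1
position: [0.5316, 0.0298, 0.1497]
tool_rot: [-0.016, 1.0, -0.0, 0.0]
ft_force: [-0.8, -2.2, -0.6]
finger_gap: 0.204
grip_force: 30.1
```

carry_out(deltas=[{"tx": 0,"ty": 0.001,"tz": 0,"twist": 0},{"tx": 0,"ty": 0.001,"tz": 0,"twist": 0},{"tx": 0,"ty": 0.001,"tz": 0,"twist": 0},{"tx": 0,"ty": 0.001,"tz": 0,"twist": 0}])

```text
time: 10.6
position: [0.5315, 0.0339, 0.1497]
tool_rot: [-0.016, 1.0, 0.0, -0.0]
ft_force: [-0.3, -2.2, -0.7]
finger_gap: 0.2
grip_force: 30.1
```

carry_out(deltas=[{"tx": 0,"ty": 0.001,"tz": 0,"twist": 0},{"tx": 0,"ty": 0.001,"tz": 0,"twist": 0},{"tx": 0,"ty": 0.001,"tz": 0,"twist": 0}])

```text
time: 10.98
position: [0.5314, 0.0369, 0.1497]
tool_rot: [-0.016, 1.0, -0.0, 0.0]
ft_force: [-1.6, -2.2, 0.0]
finger_gap: 0.199
grip_force: 30.1
```

carry_out(deltas=[{"tx": 0,"ty": 0.001,"tz": 0,"twist": 0},{"tx": 0,"ty": 0.001,"tz": 0,"twist": 0},{"tx": 0,"ty": 0.001,"tz": 0,"twist": 0}])

```text
time: 11.35
position: [0.5313, 0.0399, 0.1497]
tool_rot: [-0.016, 1.0, 0.0, -0.0]
ft_force: [-1.2, -1.6, -0.2]
finger_gap: 0.198
grip_force: 30.1
```

carry_out(deltas=[{"tx": 0,"ty": 0.001,"tz": 0,"twist": 0},{"tx": 0,"ty": 0.001,"tz": 0,"twist": 0},{"tx": 0,"ty": 0.001,"tz": 0,"twist": 0}])

```text
time: 11.72
position: [0.5312, 0.0428, 0.1497]
tool_rot: [-0.016, 1.0, 0.0, 0.0]
ft_force: [-1.4, -2.9, -0.7]
finger_gap: 0.2
grip_force: 30.1
```

carry_out(deltas=[{"tx": 0,"ty": 0.001,"tz": 0,"twist": 0},{"tx": 0,"ty": 0.001,"tz": 0,"twist": 0}])

```text
time: 11.98
position: [0.5311, 0.0448, 0.1497]
tool_rot: [-0.016, 1.0, -0.0, -0.0]
ft_force: [-1.8, -1.9, 0.0]
finger_gap: 0.2
grip_force: 30.1
```

carry_out(deltas=[{"tx": 0,"ty": 0.001,"tz": 0,"twist": 0},{"tx": 0,"ty": 0.001,"tz": 0,"twist": 0},{"tx": 0,"ty": 0.001,"tz": 0,"twist": 0}])

```text
time: 12.35
position: [0.531, 0.0478, 0.1497]
tool_rot: [-0.016, 1.0, -0.0, -0.0]
ft_force: [-0.7, -2.2, 0.2]
finger_gap: 0.198
grip_force: 30.1
```

carry_out(deltas=[{"tx": 0,"ty": 0.001,"tz": 0,"twist": 0},{"tx": 0,"ty": 0.001,"tz": 0,"twist": 0},{"tx": 0,"ty": 0.001,"tz": 0,"twist": 0}])

```text
time: 12.72
position: [0.531, 0.0506, 0.1498]
tool_rot: [-0.016, 1.0, -0.0, 0.0]
ft_force: [-0.3, -5.8, -0.3]
finger_gap: 0.198
grip_force: 30.7
```

The force is rising, so this is the stop. I'll average some readings.

```bash
cat > avg.py <<'E'
from h import *
F=[]
for _ in range(5): optics.get_image('side'); s=arm.state(); F.append(np.r_[s['ft_force'],s['torque']])
print(np.round(np.mean(F,0),2),np.round([f[1] for f in F],1),s['position'],s['time'])
E
python3 avg.py
```

```text
[-0.97 -4.16  0.57 -1.06  0.11 -0.34] [-4.5 -3.2 -3.9 -3.8 -5.3] [0.53097864 0.05069892 0.14974713] 12.975
```

carry_out(deltas=[{"tx": 0,"ty": 0.0005,"tz": 0,"twist": 0},{"tx": 0,"ty": 0.0005,"tz": 0,"twist": 0}])

```text
time: 13.22
position: [0.5309, 0.0518, 0.1498]
tool_rot: [-0.016, 1.0, -0.0, 0.0]
ft_force: [-1.9, -5.1, 1.0]
finger_gap: 0.196
grip_force: 30.9
```

```bash
python3 avg.py
```

```text
[-0.87 -4.53  0.18 -1.13  0.09 -0.39] [-4.6 -4.4 -5.6 -3.8 -4.3] [0.53093585 0.05174118 0.14977501] 13.475
```

carry_out(deltas=[{"tx": 0,"ty": 0.001,"tz": 0,"twist": 0},{"tx": 0,"ty": 0.001,"tz": 0,"twist": 0}])

```text
time: 13.72
position: [0.5309, 0.0537, 0.1498]
tool_rot: [-0.016, 1.0, -0.0, 0.0]
ft_force: [-0.6, -5.6, 0.5]
finger_gap: 0.2
grip_force: 31.2
```

```bash
python3 avg.py
```

```text
[-0.85 -4.86  0.7  -1.2   0.02 -0.41] [-4.7 -4.2 -5.  -5.4 -5. ] [0.53092785 0.05370723 0.14980267] 13.975
```

```bash
python3 - <<'E'
from h import *
for n in('side','wrist','top'): snap(n,n+'3')
b=cv2.imread('pics/side3.png')[130:230,290:410];w=cv2.imread('pics/wrist3.png'); t=cv2.imread('pics/top3.png')[100:200,240:360]
cv2.imwrite('pics/crop4.png',np.vstack([np.hstack([cv2.resize(b,(360,300),interpolation=2),cv2.resize(t,(360,300),interpolation=2)]),cv2.resize(w[160:400,100:540],(720,300))[:,:]]))
E
```

```text
(no output)
```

View pics/crop4.png

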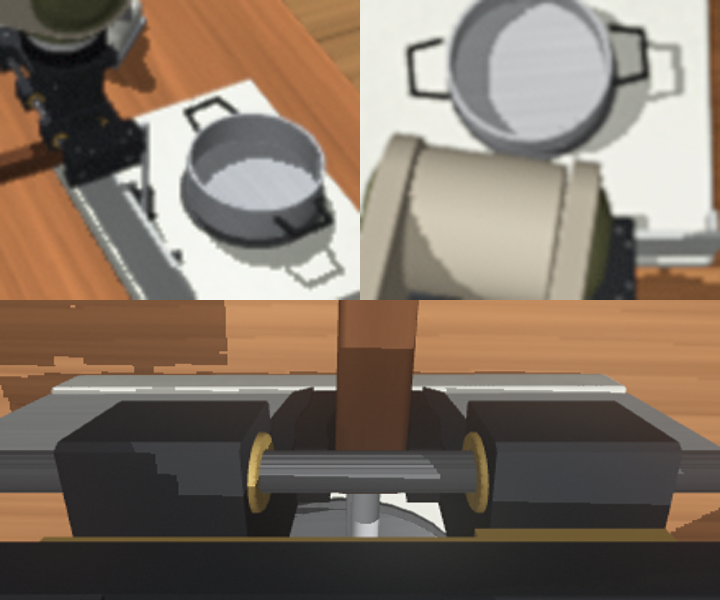

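The wrist view shows the handle slightly turned in the pads (rear (377,300), front (372,450)), and the leg is against the lever at side crop (147,190). The rod gives a little in the grip, so I keep pushing gently.

carry_out(deltas=[{"tx": 0,"ty": 0.001,"tz": 0,"twist": 0},{"tx": 0,"ty": 0.001,"tz": 0,"twist": 0},{"tx": 0,"ty": 0.001,"tz": 0,"twist": 0}])

```text
time: 14.5
position: [0.5309, 0.0566, 0.1499]
tool_rot: [-0.016, 1.0, -0.0, 0.0]
ft_force: [-0.3, -5.6, 1.4]
finger_gap: 0.201
grip_force: 31.8
```

```bash
python3 avg.py
```

```text
[-0.66 -5.85  0.91 -1.4   0.01 -0.47] [-6.4 -5.6 -5.7 -5.3 -6.3] [0.53091143 0.05654604 0.14988898] 14.75
```

carry_out(deltas=[{"tx": 0,"ty": 0.001,"tz": 0,"twist": 0},{"tx": 0,"ty": 0.001,"tz": 0,"twist": 0},{"tx": 0,"ty": 0.001,"tz": 0,"twist": 0},{"tx": 0,"ty": 0.001,"tz": 0,"twist": 0}])

```text
time: 15.25
position: [0.5308, 0.0605, 0.1498]
tool_rot: [-0.016, 1.0, -0.0, 0.0]
ft_force: [-0.1, -5.6, -0.4]
finger_gap: 0.205
grip_force: 32.2
```

```bash
python3 avg.py
```

```text
[ 0.42 -5.49 -0.37 -1.27 -0.1  -0.44] [-4.8 -5.  -5.9 -6.1 -5.7] [0.53076961 0.06064051 0.14969891] 15.5
```

The force tops out near 5.8 N because the rod rolls in the pads. I'll back off, swing the rod about its tip by 45° so the load goes more along the handle, and lower it 3 mm.

carry_out(deltas=[{"tx": 0,"ty": -0.004,"tz": 0,"twist": 0},{"tx": 0,"ty": -0.004,"tz": 0,"twist": 0},{"tx": 0,"ty": -0.004,"tz": 0,"twist": 0},{"tx": 0,"ty": -0.004,"tz": 0,"twist": 0},{"tx": 0,"ty": -0.004,"tz": 0,"twist": 0},{"tx": 0,"ty": 0,"tz": 0,"twist": 0}])

```text
time: 16.25
position: [0.5313, 0.0406, 0.1497]
tool_rot: [-0.016, 1.0, 0.0, -0.0]
ft_force: [0.4, -0.5, -1.2]
finger_gap: 0.199
grip_force: 29.2
```

```bash
python3 avg.py; python3 - <<'E'
from h import *
for n in('side','wrist'): snap(n,n+'4')
b=cv2.imread('pics/side4.png')[130:230,290:410];w=cv2.imread('pics/wrist4.png')
cv2.imwrite('pics/crop5.png',np.vstack([cv2.resize(w[100:400,170:470],(560,280)),cv2.resize(b,(560,300),interpolation=2)]))
E
```

```text
[-0.    0.17 -1.4   0.02 -0.02  0.02] [ 0.6 -0.1  0.3 -0.1  0.2] [0.53124589 0.04088568 0.14971985] 16.5
```

View pics/crop5.png

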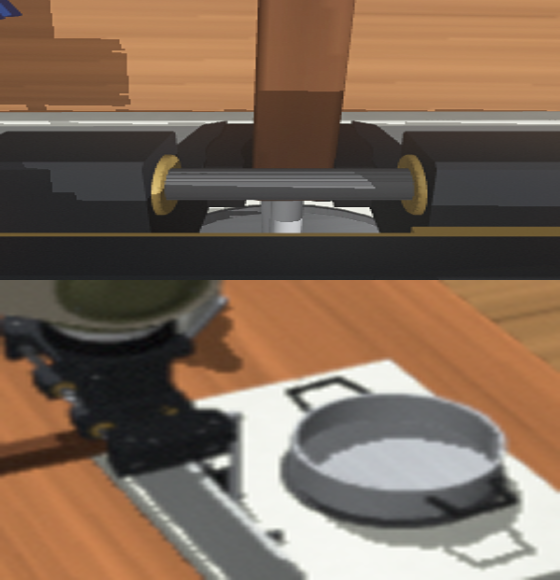

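The rod has stayed slightly turned in the pads: the handle's rear is at crop (306,0) and its front at (293,165). The lever stands away from the leg at side crop (215,465). I'll work out the slip angle.

```bash
python3 - <<'E'
from h import *
c=lambda u,v:(170+u/1.867-.25,100+v/.9333-.1)
def yaw(z,*pts):
    a,b=[ray('wrist4',*c(*p),z) for p in pts]; d=b-a; return a,b,np.degrees(np.arctan2(d[1],d[0]))
print('left edge',yaw(.183,(259,0),(253,165)));print('right',yaw(.183,(355,0),(333,165)));print('mid',yaw(.183,(307,0),(293,165)))
print('bar',ray('wrist4',*c(287,215),.175), arm.state()['tool_rot'])
# same edges untouched image: reference
w=cv2.imread('pics/wrist4.png');print(ray('wrist4',*c(295,185),.16))
E
```

```text
left edge (array([0.46103676, 0.03394285, 0.183     ]), array([0.52867636, 0.03400007, 0.183     ]), np.float64(0.04847146864128077))
right (array([0.46045255, 0.05163485, 0.183     ]), array([0.52811216, 0.05112324, 0.183     ]), np.float64(-0.4332379121644353))
mid (array([0.46074466, 0.04278877, 0.183     ]), array([0.52839426, 0.04256158, 0.183     ]), np.float64(-0.1924178191538442))
bar [0.55969033 0.04225901 0.175     ] [-1.60723926e-02  9.99870831e-01  1.51791475e-06 -1.83880891e-05]
[0.55292565 0.04410004 0.16      ]
```

carry_out(deltas=[{"tx": -0.001,"ty": -0.0125,"tz": 0.001,"twist": -9},{"tx": -0.001,"ty": -0.0125,"tz": 0.001,"twist": -9},{"tx": -0.001,"ty": -0.0125,"tz": 0.001,"twist": -9},{"tx": -0.001,"ty": -0.0125,"tz": 0,"twist": -9},{"tx": -0.001,"ty": -0.0125,"tz": 0,"twist": -9},{"tx": 0,"ty": 0,"tz": 0,"twist": 0},{"tx": 0,"ty": 0,"tz": 0,"twist": 0}])

```text
time: 17.48
position: [0.5562, -0.0145, 0.1466]
tool_rot: [-0.396, 0.918, 0.0, -0.0]
ft_force: [0.2, 0.1, -2.0]
finger_gap: 0.205
grip_force: 29.2
```

```bash
python3 avg.py
```

```text
[-0.24 -0.29 -1.76  0.1   0.05  0.  ] [ 0.1 -0.3 -0.4 -0.3 -0.5] [ 0.55640333 -0.01467053  0.1467918 ] 17.725
```

carry_out(deltas=[{"tx": -0.00125,"ty": 0.0023,"tz": 0,"twist": 0},{"tx": -0.00125,"ty": 0.0023,"tz": 0,"twist": 0},{"tx": -0.00125,"ty": 0.0023,"tz": 0,"twist": 0},{"tx": -0.00125,"ty": 0.0023,"tz": 0,"twist": 0},{"tx": -0.0007,"ty": 0.0007,"tz": 0,"twist": 0},{"tx": -0.0007,"ty": 0.0007,"tz": 0,"twist": 0}])

```text
time: 18.48
position: [0.5532, -0.0031, 0.1468]
tool_rot: [-0.397, 0.918, -0.0, 0.0]
ft_force: [-0.6, -0.6, -0.6]
finger_gap: 0.203
grip_force: 29.3
```

carry_out(deltas=[{"tx": -0.0007,"ty": 0.0007,"tz": 0,"twist": 0},{"tx": -0.0007,"ty": 0.0007,"tz": 0,"twist": 0},{"tx": -0.0007,"ty": 0.0007,"tz": 0,"twist": 0},{"tx": -0.0007,"ty": 0.0007,"tz": 0,"twist": 0}])

```text
time: 18.98
position: [0.5533, 0.0005, 0.1471]
tool_rot: [-0.397, 0.918, -0.001, 0.0]
ft_force: [-0.3, -5.4, 2.7]
finger_gap: 0.203
grip_force: 30.1
```

```bash
python3 avg.py
```

```text
[-0.38 -4.99  2.16 -1.07 -0.07 -0.31] [-5.  -4.7 -5.5 -4.5 -5.2] [5.53374994e-01 4.33855234e-04 1.47089806e-01] 19.225
```

carry_out(deltas=[{"tx": -0.0007,"ty": 0.0007,"tz": 0,"twist": 0},{"tx": 0,"ty": 0,"tz": 0,"twist": 0}])

```text
time: 19.48
position: [0.5534, 0.0012, 0.1473]
tool_rot: [-0.397, 0.918, -0.001, 0.0]
ft_force: [-1.2, -6.3, 3.3]
finger_gap: 0.204
grip_force: 30.3
```

```bash
python3 avg.py
```

```text
[-0.7  -6.64  2.73 -1.25 -0.06 -0.38] [-6.9 -5.7 -7.1 -6.8 -6.7] [0.55344139 0.00117533 0.1472438 ] 19.725
```

carry_out(deltas=[{"tx": -0.0007,"ty": 0.0007,"tz": -0.0005,"twist": 0},{"tx": 0,"ty": 0,"tz": 0,"twist": 0}])

```text
time: 19.98
position: [0.5535, 0.0021, 0.1478]
tool_rot: [-0.397, 0.918, -0.001, 0.0]
ft_force: [-0.6, -7.1, 2.8]
finger_gap: 0.209
grip_force: 30.5
```

```bash
python3 avg.py
```

```text
[-0.97 -6.8   2.46 -1.36 -0.12 -0.39] [-6.3 -7.1 -7.7 -6.1 -6.7] [0.55347646 0.00201704 0.14777119] 20.225
```

carry_out(deltas=[{"tx": -0.0007,"ty": 0.0007,"tz": 0,"twist": 0},{"tx": -0.0003,"ty": 0.0003,"tz": 0,"twist": 0}])

```text
time: 20.48
position: [0.5535, 0.0031, 0.1481]
tool_rot: [-0.397, 0.918, -0.002, 0.0]
ft_force: [-2.5, -9.9, 5.3]
finger_gap: 0.206
grip_force: 30.6
```

```bash
python3 avg.py
```

```text
[-2.06 -8.15  4.96 -1.59  0.08 -0.42] [-8.3 -8.2 -7.6 -8.3 -8.4] [0.55346075 0.00316455 0.14807414] 20.725
```

Pressing at about 8.1 N against the stop. I'll hold.

carry_out(deltas=[{"tx": 0,"ty": 0,"tz": 0,"twist": 0},{"tx": 0,"ty": 0,"tz": 0,"twist": 0},{"tx": 0,"ty": 0,"tz": 0,"twist": 0},{"tx": 0,"ty": 0,"tz": 0,"twist": 0},{"tx": 0,"ty": 0,"tz": 0,"twist": 0},{"tx": 0,"ty": 0,"tz": 0,"twist": 0},{"tx": 0,"ty": 0,"tz": 0,"twist": 0},{"tx": 0,"ty": 0,"tz": 0,"twist": 0}])

```text
time: 21.72
position: [0.5534, 0.0032, 0.1481]
tool_rot: [-0.397, 0.918, -0.001, 0.0]
ft_force: [-1.5, -8.5, 4.9]
finger_gap: 0.205
grip_force: 30.4
```

```bash
python3 avg.py
```

```text
[-1.65 -8.22  5.   -1.6   0.07 -0.4 ] [-8.2 -8.3 -8.7 -7.5 -8.4] [0.55345478 0.00318889 0.14808407] 21.975
```

carry_out(deltas=[{"tx": 0,"ty": 0,"tz": 0,"twist": 0},{"tx": 0,"ty": 0,"tz": 0,"twist": 0},{"tx": 0,"ty": 0,"tz": 0,"twist": 0},{"tx": 0,"ty": 0,"tz": 0,"twist": 0},{"tx": 0.002,"ty": -0.002,"tz": 0,"twist": 0},{"tx": 0.003,"ty": -0.003,"tz": 0,"twist": 0},{"tx": 0.004,"ty": -0.004,"tz": 0,"twist": 0},{"tx": 0.005,"ty": -0.005,"tz": 0,"twist": 0}])

```text
time: 22.98
position: [0.5534, -0.0155, 0.147]
tool_rot: [-0.398, 0.918, 0.0, -0.0]
ft_force: [-0.6, 1.3, -1.3]
finger_gap: 0.202
grip_force: 29.2
```

carry_out(deltas=[{"tx": 0,"ty": 0,"tz": -0.01,"twist": 0},{"tx": 0,"ty": 0,"tz": -0.025,"twist": 0},{"tx": 0,"ty": 0,"tz": -0.03,"twist": 0},{"tx": 0,"ty": 0,"tz": -0.03,"twist": 0},{"tx": 0,"ty": 0,"tz": -0.03,"twist": 0},{"tx": 0,"ty": 0,"tz": -0.02,"twist": 0},{"tx": 0,"ty": 0,"tz": 0,"twist": 0},{"tx": 0,"ty": 0,"tz": 0,"twist": 0}])

```text
time: 23.98
position: [0.5533, -0.0153, 0.2914]
tool_rot: [-0.397, 0.918, 0.0, -0.001]
ft_force: [-0.4, -0.1, -2.3]
finger_gap: 0.203
grip_force: 29.2
```

```bash
python3 avg.py; python3 -c "
from h import *
snap('side','side6');snap('top','top6')"
```

```text
[-0.12 -0.33 -1.46  0.09  0.01  0.  ] [-0.1 -1.  -0.2 -0.2 -0.1] [ 0.55344906 -0.01540454  0.29167314] 24.225
```

carry_out(deltas=[{"tx": 0,"ty": 0,"tz": 0,"twist": 10.3},{"tx": 0,"ty": 0,"tz": 0,"twist": 10.3},{"tx": 0,"ty": 0,"tz": 0,"twist": 10.3},{"tx": 0,"ty": 0,"tz": 0,"twist": 10.3},{"tx": 0,"ty": 0,"tz": 0,"twist": 10.3},{"tx": 0.003,"ty": -0.016,"tz": 0,"twist": 0},{"tx": 0.0081,"ty": -0.038,"tz": 0,"twist": 0},{"tx": 0.0081,"ty": -0.038,"tz": 0,"twist": 0}])

```text
time: 25.32
position: [0.5262, -0.1073, 0.2922]
tool_rot: [0.038, 0.999, -0.0, -0.0]
ft_force: [0.3, -1.1, -0.8]
finger_gap: 0.203
grip_force: 29.2
```

carry_out(deltas=[{"tx": 0.0081,"ty": -0.038,"tz": 0,"twist": 0},{"tx": 0.0081,"ty": -0.038,"tz": 0,"twist": 0},{"tx": 0.0081,"ty": -0.038,"tz": 0,"twist": 0},{"tx": 0.0081,"ty": -0.038,"tz": 0,"twist": 0},{"tx": 0.0081,"ty": -0.038,"tz": 0,"twist": 0},{"tx": 0.004,"ty": -0.016,"tz": 0,"twist": 0},{"tx": 0,"ty": 0,"tz": 0,"twist": 0},{"tx": 0,"ty": 0,"tz": 0,"twist": 0}])

```text
time: 26.32
position: [0.4661, -0.3064, 0.2923]
tool_rot: [0.04, 0.999, 0.0, 0.0]
ft_force: [0.8, -0.9, -0.7]
finger_gap: 0.204
grip_force: 29.2
```

```bash
python3 - <<'E'
from h import *
for n in('side','top','wrist'): snap(n,n+'7')
s=arm.state();print(s['position'],s['tool_rot'])
r=lambda i,w,h:cv2.resize(i,(w,h),interpolation=2)
b=cv2.imread('pics/side7.png');w=cv2.imread('pics/wrist7.png');t=cv2.imread('pics/top7.png')
# layout 800x600
cv2.imwrite('pics/crop7.png',np.vstack([np.hstack([r(t[140:195,248:338],400,244),r(b[225:335,280:400],400,244)]),np.hstack([r(w[60:360,220:420],400,356),r(t[150:290,380:500],400,356)])]))
E
```

```text
[ 0.46621725 -0.30637164  0.29237558] [ 3.98325939e-02  9.99206362e-01 -2.34880337e-05  9.75997696e-05]
```

View pics/crop7.png

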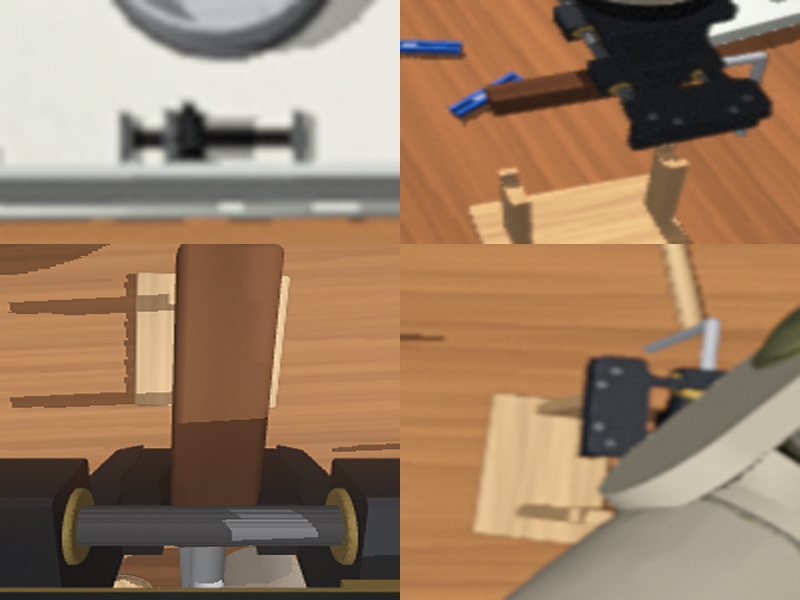

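The top crop shows the lever at (185,135), now at the left clamp, with the right stop far away at (303,135). The rod hangs well in the grip with a small slip. In crop pixels, the wrist view has the handle's rear mid at (230,247) and front mid at (215,503), the side view has the bend at (765,57), tip at (742,133) and rear at (492,101), and the top view has the bend at (714,320) and tip at (648,349). I'll fit the rod's pose to these.

```bash
python3 - <<'E'
from h import *
from scipy.optimize import least_squares
from scipy.spatial.transform import Rotation as Ro
def cam(f):
    m=json.load(open('pics/'+f+'.json'));K=np.array([[m['fx'],0,m['cx']],[0,m['fy'],m['cy']],[0,0,1]])
    if 'rvec' in m: return K,cv2.Rodrigues(np.array(m['rvec']))[0],np.array(m['tvec']).ravel()
    M=np.array(m['mount']);R=Ro.from_quat(m['rot']).as_matrix(); o=R@M[:3,3]+m['pos'];Q=(R@M[:3,:3]).T; return K,Q,-Q@o
C={f:cam(f) for f in('side7','top7','wrist7')}
S=lambda u,v:(280+(u-400)/3.333-.35,225+v/2.218-.3)
T=lambda u,v:(380+(u-400)/3.333-.35,150+(v-244)/2.543-.3)
W=lambda u,v:(220+u/2-.25,60+(v-244)/1.187-.1)
obs=[('side7',(.117,0,.003),S(765,57)),('side7',(.115,0,-.124),S(742,134)),('side7',(-.05,0,0),S(492,101)),
('top7',(.117,0,.004),T(714,320)),('top7',(.115,0,-.124),T(648,349)),
('wrist7',(.049,.009,.012),W(259,500)),('wrist7',(.049,-.009,.012),W(172,500)),('wrist7',(-.049,.009,.012),W(283,249)),('wrist7',(-.049,-.009,.012),W(178,249))]
tcp=np.array(json.load(open('pics/wrist7.json'))['pos']);ty=-4.57
R0=Ro.from_euler('z',ty,degrees=True)
nom=tcp+R0.apply([-.0352,0,.0212])
def pose(p): return R0*Ro.from_euler('ZYX',p[:3],degrees=True), nom+R0.apply(p[3:]/1000)
def res(p,full=False):
    R,t=pose(p);r=[]
    for f,P,uv in obs:
        K,Q,tt=C[f];q=K@(Q@(R.apply(P)+t)+tt);r.append((q[:2]/q[2]-uv)/(1.5 if f=='wrist7' else 1))
    r=np.array(r)
    return r if full else np.r_[r.ravel(),np.array(p[:3])/5,np.array(p[3:])/[3,1,3]]
s=least_squares(lambda p:res(p),np.zeros(6));print('yaw pitch roll dx dy dz(mm)',s.x.round(2));print(res(s.x,True).round(1))
R,t=pose(s.x);print('origin',t,'tip',R.apply([.115,0,-.124])+t)
E
```

```text
yaw pitch roll dx dy dz(mm) [ -2.15  -2.9   -3.97  -1.74   2.69 -22.57]
[[-3.   2.6]
 [ 0.1  2.2]
 [-2.5  6.2]
 [-2.7  3. ]
 [-2.1 -0.8]
 [-2.8  4.5]
 [ 1.   4.5]
 [-2.5 -0.9]
 [ 3.3 -2.5]]
origin [ 0.42962307 -0.30064649  0.29103017] tip [ 0.54889514 -0.3233283   0.17329866]
```

```bash
cat > fit.py <<'E'
from h import *
from scipy.spatial.transform import Rotation as Ro
def cam(f):
    m=json.load(open('pics/'+f+'.json'));K=np.array([[m['fx'],0,m['cx']],[0,m['fy'],m['cy']],[0,0,1]])
    if 'rvec' in m: return K,cv2.Rodrigues(np.array(m['rvec']))[0],np.array(m['tvec']).ravel()
    M=np.array(m['mount']);R=Ro.from_quat(m['rot']).as_matrix(); o=R@M[:3,3]+m['pos'];Q=(R@M[:3,:3]).T; return K,Q,-Q@o
def pix(f,P):
    K,Q,t=C[f] if f in C else C.setdefault(f,cam(f)); q=K@(Q@np.array(P)+t); return q[:2]/q[2]
C={}
E
python3 - <<'E'
from fit import *
tcp=np.array(json.load(open('pics/wrist7.json'))['pos']);R0=Ro.from_euler('z',-4.57,degrees=True);nom=tcp+R0.apply([-.0352,0,.0212])
w=lambda P:R0.apply(P)+nom
for n,P in dict(bend=(.117,0,.003),tip=(.115,0,-.124),rear=(-.05,0,0)).items():
    u=pix('side7',w(P));v=pix('top7',w(P));print(n,'side',(u[0]-280)*3.333+400,(u[1]-225)*2.218,'top',(v[0]-380)*3.333+400,(v[1]-150)*2.543+244)
for P in [(.05,.009,.012),(.05,-.009,.012),(-.05,.009,.012),(-.05,-.009,.012)]:
    u=pix('wrist7',w(P));print('wrist',(u[0]-220)*2,(u[1]-60)*1.187+244)
# static check: rest post tops in side7
c=np.array([.431,-.3025,0]);r=Ro.from_euler('z',-6.6,degrees=True)
for P in [(-.038,.0,.150),(.072,0,.160)]:
    u=pix('side7',r.apply(P)+c);print('post',(u[0]-280)*3.333+400,(u[1]-225)*2.218)
E
```

```text
bend side 759.9013094723821 49.51563233315752 top 712.887856076909 320.5714941505091
tip side 731.9432733794351 122.34761514459584 top 633.3614034230679 346.82849627782787
rear side 485.8158132878279 102.9991064481094 top 694.200925934991 539.5942201656344
wrist 248.0080005350842 546.7328755287224
wrist 161.18292982105504 546.6789064446706
wrist 258.40480455956515 236.53150318335472
wrist 150.09096901527278 236.4457848338078
post 510.8355839700674 182.58184985232492
post 668.4999693513698 150.13021440320867
```

```bash
python3 - <<'E'
from fit import *
from scipy.optimize import least_squares
tcp=np.array(json.load(open('pics/wrist7.json'))['pos']);R0=Ro.from_euler('z',-4.57,degrees=True);nom=tcp+R0.apply([-.0352,0,.0212])
S=lambda u,v:(280+(u-400)/3.333,225+v/2.218);T=lambda u,v:(380+(u-400)/3.333,150+(v-244)/2.543);W=lambda u,v:(220+u/2,60+(v-244)/1.187)
pts=[('side7',(.117,0,.003),S(765,57)),('side7',(.115,0,-.124),S(742,134)),('side7',(-.05,0,0),S(492,101)),('top7',(.117,0,.004),T(714,320)),('top7',(.115,0,-.124),T(648,349))]
ed=[(.009,(283,250),(258,500)),(-.009,(178,250),(172,500))]
def res(p):
    R=R0*Ro.from_euler('ZYX',p[:3],degrees=True);t=nom+R0.apply(p[3:]/1000);w=lambda P:R.apply(P)+t;r=[]
    for f,P,uv in pts:r+=list(pix(f,w(P))-uv)
    for y,*q in ed:
        a,b=pix('wrist7',w((-.05,y,.012))),pix('wrist7',w((.05,y,.012)))
        for k in q:
            u,v=W(*k);r.append((a[0]+(b[0]-a[0])*(v-a[1])/(b[1]-a[1])-u)/1.)
    return np.r_[r,p[:3]/5,p[3:]/[2,1,2]]
s=least_squares(res,np.zeros(6));print(s.x.round(2));print(res(s.x).round(1))
E
```

```text
[-1.81  0.85 -5.    2.36  1.9  -2.53]
[-0.4 -1.8 -0.8  0.4 -1.1 -0.5 -0.2 -0.6  0.4 -0.1 -0.  -0.3 -0.1 -0.9
 -0.4  0.2 -1.   1.2  1.9 -1.3]
```

The fit shows slips of about −2° in yaw and −5° in roll, which sits within the slots' clearance. The yaw is already compensated, so I lower it.

carry_out(deltas=[{"tx": 0.0005,"ty": -0.0011,"tz": 0.03,"twist": 0},{"tx": 0,"ty": 0,"tz": 0.03,"twist": 0},{"tx": 0,"ty": 0,"tz": 0.03,"twist": 0},{"tx": 0,"ty": 0,"tz": 0.03,"twist": 0},{"tx": 0,"ty": 0,"tz": 0.015,"twist": 0},{"tx": 0,"ty": 0,"tz": 0.01,"twist": 0},{"tx": 0,"ty": 0,"tz": 0,"twist": 0},{"tx": 0,"ty": 0,"tz": 0,"twist": 0}])

```text
time: 27.48
position: [0.4656, -0.3086, 0.1481]
tool_rot: [0.041, 0.999, -0.001, 0.001]
ft_force: [0.0, 0.3, -1.5]
finger_gap: 0.206
grip_force: 29.2
```

carry_out(deltas=[{"tx": 0,"ty": 0,"tz": 0.004,"twist": 0},{"tx": 0,"ty": 0,"tz": 0.004,"twist": 0},{"tx": 0,"ty": 0,"tz": 0.002,"twist": 0},{"tx": 0,"ty": 0,"tz": 0,"twist": 0}])

```text
time: 27.98
position: [0.4652, -0.3083, 0.137]
tool_rot: [0.041, 0.999, 0.0, -0.0]
ft_force: [-0.4, -0.2, -2.2]
finger_gap: 0.201
grip_force: 29.2
```

```bash
python3 avg.py
```

```text
[-0.03 -0.39 -1.2   0.03  0.02  0.01] [-0.1 -1.  -0.  -0.1 -0.7] [ 0.46526589 -0.30837797  0.13732508] 28.225
```

carry_out(deltas=[{"tx": 0,"ty": 0,"tz": 0.002,"twist": 0},{"tx": 0,"ty": 0,"tz": 0.002,"twist": 0},{"tx": 0,"ty": 0,"tz": 0.001,"twist": 0},{"tx": 0,"ty": 0,"tz": 0,"twist": 0}])

```text
time: 28.72
position: [0.4652, -0.3083, 0.1321]
tool_rot: [0.041, 0.999, 0.0, -0.0]
ft_force: [-0.3, -0.4, -0.9]
finger_gap: 0.203
grip_force: 29.2
```

```bash
python3 avg.py
```

```text
[ 0.34 -0.3  -0.89  0.06  0.01 -0.02] [ 0.3 -0.5 -0.3 -1.2  0.2] [ 0.46527001 -0.30833176  0.13229448] 28.975
```

carry_out(deltas=[{"tx": 0,"ty": 0,"tz": 0.001,"twist": 0},{"tx": 0,"ty": 0,"tz": 0.001,"twist": 0},{"tx": 0,"ty": 0,"tz": 0,"twist": 0}])

```text
time: 29.35
position: [0.4652, -0.3083, 0.1301]
tool_rot: [0.041, 0.999, 0.0, -0.0]
ft_force: [-0.4, 0.8, -1.4]
finger_gap: 0.202
grip_force: 29.2
```

```bash
python3 avg.py
```

```text
[-0.04 -0.08 -1.58  0.03 -0.01  0.  ] [-0.1 -0.3 -0.6  0.9 -0.3] [ 0.46523883 -0.30831816  0.13023602] 29.6
```

carry_out(deltas=[{"tx": 0,"ty": 0,"tz": 0.001,"twist": 0},{"tx": 0,"ty": 0,"tz": 0.0005,"twist": 0},{"tx": 0,"ty": 0,"tz": 0,"twist": 0}])

```text
time: 29.98
position: [0.4654, -0.3084, 0.1293]
tool_rot: [0.041, 0.999, -0.0, 0.0]
ft_force: [-1.3, 1.9, 6.3]
finger_gap: 0.203
grip_force: 29.2
```

```bash
python3 avg.py
```

```text
[-1.15  1.31  5.94  0.29  0.15 -0.02] [1.3 1.4 1.4 1.4 1.1] [ 0.46537992 -0.30839131  0.12925424] 30.225
```

Seated contact at nearly the pick-up height. Opening the gripper.

carry_out(deltas=[{"tx": 0,"ty": 0,"tz": 0,"twist": 0},{"tx": 0,"ty": 0,"tz": 0,"twist": 0},{"tx": 0,"ty": 0,"tz": 0,"twist": 0},{"tx": 0,"ty": 0,"tz": 0,"twist": 0},{"tx": 0,"ty": 0,"tz": 0,"twist": 0},{"tx": 0,"ty": 0,"tz": 0,"twist": 0}], grip=0.06)

```text
time: 30.98
position: [0.4652, -0.3083, 0.1287]
tool_rot: [0.041, 0.999, 0.0, -0.0]
ft_force: [0.3, 0.0, -0.2]
finger_gap: 0.682
grip_force: 0.0
```

carry_out(deltas=[{"tx": 0,"ty": 0,"tz": -0.01,"twist": 0},{"tx": 0,"ty": 0,"tz": -0.03,"twist": 0},{"tx": 0,"ty": 0,"tz": -0.04,"twist": 0},{"tx": 0,"ty": 0,"tz": -0.04,"twist": 0},{"tx": 0.02,"ty": 0.02,"tz": -0.04,"twist": 0},{"tx": 0.02,"ty": 0.05,"tz": 0,"twist": 0},{"tx": 0,"ty": 0,"tz": 0,"twist": 0},{"tx": 0,"ty": 0,"tz": 0,"twist": 0}])

```text
time: 31.98
position: [0.4313, -0.2357, 0.2892]
tool_rot: [0.041, 0.999, -0.0, 0.0]
ft_force: [0.0, 0.3, -0.0]
finger_gap: 0.682
grip_force: 0.0
```

```bash
python3 - <<'E'
from fit import *
for n in('side','top','wrist'): snap(n,n+'9')
s=arm.state();print(s['position'],s['ft_force'],s['time'],s['finger_gap'])
# compare side view around the rest with the first picture, and the lever
a=cv2.imread('pics/side0.png').astype(int);b=cv2.imread('pics/side9.png').astype(int)
for nm,(u0,u1,v0,v1) in dict(rod=(300,390,285,325),bystanders=(240,480,100,285),front=(255,330,205,280)).items():
    d=np.abs(a-b).max(2)[v0:v1,u0:u1]>40; ys,xs=np.nonzero(d); print(nm,d.sum(),list(zip(xs+u0,ys+v0))[:40:3])
m=(b[285:325,300:390].max(2)<85);print('dark handle px before/after',(a[285:325,300:390].max(2)<85).sum(),m.sum())
# best image shift of the rod patch before -> after
A=a.astype(np.uint8)[288:318,305:386];B=b.astype(np.uint8)[278:328,295:396];r=cv2.matchTemplate(B,A,cv2.TM_CCOEFF_NORMED);print(cv2.minMaxLoc(r),'expected (10,10)')
E
```

```text
[ 0.4312584  -0.23610033  0.28849547] [-0.46894512 -0.61917171 -0.09297232] 32.125 0.6780587819652214
rod 137 [(np.int64(344), np.int64(296)), (np.int64(347), np.int64(296)), (np.int64(344), np.int64(297)), (np.int64(347), np.int64(297)), (np.int64(342), np.int64(298)), (np.int64(345), np.int64(298)), (np.int64(348), np.int64(298)), (np.int64(333), np.int64(299)), (np.int64(336), np.int64(299)), (np.int64(339), np.int64(299)), (np.int64(342), np.int64(299)), (np.int64(345), np.int64(299)), (np.int64(348), np.int64(299)), (np.int64(330), np.int64(300))]
bystanders 10852 [(np.int64(241), np.int64(100)), (np.int64(244), np.int64(100)), (np.int64(247), np.int64(100)), (np.int64(250), np.int64(100)), (np.int64(253), np.int64(100)), (np.int64(256), np.int64(100)), (np.int64(259), np.int64(100)), (np.int64(262), np.int64(100)), (np.int64(280), np.int64(100)), (np.int64(283), np.int64(100)), (np.int64(286), np.int64(100)), (np.int64(289), np.int64(100)), (np.int64(292), np.int64(100)), (np.int64(295), np.int64(100))]
front 1510 [(np.int64(292), np.int64(205)), (np.int64(295), np.int64(205)), (np.int64(298), np.int64(205)), (np.int64(301), np.int64(205)), (np.int64(304), np.int64(205)), (np.int64(307), np.int64(205)), (np.int64(310), np.int64(205)), (np.int64(313), np.int64(205)), (np.int64(316), np.int64(205)), (np.int64(319), np.int64(205)), (np.int64(322), np.int64(205)), (np.int64(325), np.int64(205)), (np.int64(328), np.int64(205)), (np.int64(294), np.int64(206))]
dark handle px before/after 167 333
(-0.47664669156074524, 0.978925347328186, (4, 0), (10, 10)) expected (10,10)
```

```bash
python3 - <<'E'
import cv2
a=cv2.imread('pics/side0.png');b=cv2.imread('pics/side9.png')
def loc(u0,u1,v0,v1,k=4,s=6):
    f=lambda i:cv2.resize(i,None,fx=k,fy=k,interpolation=2)
    r=cv2.matchTemplate(f(b[v0-s:v1+s,u0-s:u1+s]),f(a[v0:v1,u0:u1]),cv2.TM_CCOEFF_NORMED);_,q,_,p=cv2.minMaxLoc(r);print(p[0]/k-s,p[1]/k-s,round(q,3))
loc(364,386,286,316); loc(372,384,294,316); loc(305,330,294,312); loc(350,388,286,302)
E
```

```text
0.0 0.0 0.994
0.0 -0.25 0.988
0.0 0.25 0.966
0.0 0.0 0.997
```

The rod is back where it was to within a quarter pixel, and the arm is clear of everything. Handing in.

```bash
python3 -c "
from bench import arm
print(arm.close_job())"
```

```text
the job is handed in; nothing more can be done
None
```

The lever is at its left stop, held there at about 8 N for over a second with about 11 N total on the cooker; the rod is back in its rest as it was and released, and the job is handed in, though I did no separate final check that the bystanders had not moved.

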